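# Refit the pulled-off knob of a small gas hob and hold it pressed

### The arm

A 6-joint arm with a two-finger parallel gripper is mounted at the origin on a cart in front of the work surface, level with it; the furniture and walls round the work are solid. World frame = base frame: x ahead of the robot, y to its left, z up, the work surface at z = 0. Lengths are in m, angles in degrees, forces in N, time in s.
With the tool pointing down it reaches from about 0.4 to 0.825 m from the base axis. Payload 7 kg.
Tool frame: the origin (TCP) lies at the very end of the fingers, on their centre line; the grasp point (between the pads) lies hold_point_z behind it (hold_point_z is the distance from the TCP to the grasp point, in m); z points along the fingers, y is the line along which they close (so a half turn about z gives the same grasp; the last joint's range is limited). The gripper opens to 88 mm and grips with 3 to 60 N. Pads are 19 mm wide; open, the fingers measure 130 mm over their backs; the gripper's body (78 mm by 193 mm) begins 47 mm behind the grasp point.
Start: joints at [-57.519, 20.546, 0.682, 0, -70.136, -16.507], TCP at [0.186, -0.649, 0.227] pointing down, gripper open.
Joint ranges: [-176.03, 176.03], [-82.01, 121.73], [-58.28, 71.71], [-173.87, 95.51], [-174.79, -0.11], [-173.66, 173.66]. Speed limits (degrees/s): [136.94, 136.94, 172.46, 180, 180, 180].

### API

Orientations are given as [roll, pitch, yaw] about the fixed x, y, z axes, in that order (R = Rz(yaw) Ry(pitch) Rx(roll)).
In Python, from plant import get_obs, snapshot, close_job, hold_point_z gives the robot as it stands.
- The arm moves only by the tool play_rows, never from a script. Its argument "commands" is a list that holds one entry, the list of rows, each a list of 7 numbers: the shift along the tool's x, y, z in cm, then the turn, a rotation vector about the tool's x, y, z in degrees, then the opening, from 0 (shut) to 1 (fully open). In form: [[[x, y, z, ax, ay, az, fingers], ...]]. A call has 1 to 20 rows; each row is the pose to reach, as a shift and turn from the pose commanded when the call began, along the tool's axes at that moment; what a row does not reach only later rows make up. A row lasts 1/12 s, in which the tool goes at most 41.7 mm and 7.16 degrees, less where a joint would pass 70% of its speed; a pose out of reach is approached as far as the arm can. A call with a gripper value outside its range is refused whole. The fingers move at their own pace and stop on an object; the grip force is fixed at half the most. Time passes only in rows, so rows that repeat a pose let the fingers close. It gives the time, the measured TCP pose, the force, the opening and the grip force at its end, in the units of the state.
- get_obs(): the state, without advancing time (a new reading comes with each control period).
- snapshot(name): name is "scene" or "side" or "wrist"; returns a dict with "frame" (400x640x3 uint8, red, green, blue), "camera_matrix" (3x3 intrinsics, pixels), "origin" and "attitude" of the camera in the world. Camera axes: x right, y down, z forward; pixel columns grow to the right and rows downward; lengths in m; the calibration is good to about 2 mm. A picture is of the moment at which its call begins. There is no depth.
- close_job(): hands the job in; it is judged then, once.
The state is a dict: "clock": time; "joint_pos": joint angles; "qvel": joint speeds; "tau": joint torques, N m; "tool_pos": TCP position; "orientation": TCP orientation; "force": force on the tool from outside, world axes, zero at the start; "moment": the same for the moment, N m; "opening": finger opening in m; "gripper_force": force on a finger pad.
Only numpy, scipy, OpenCV 4.12 (cv2) and the standard library are available. Lean on these libraries where they do the work, as an engineer would, in place of code of your own. Each camera call takes 0.05 s, during which the arm holds its last target. There are 200 camera calls.

### The job

The red control knob of the small gas hob was pulled off for cleaning and stands on its stem on the worktop. Fit it back: put its stem down through the steel collar, turned so that its D-shaped bore matches the flat of the brass valve shaft inside, and push it fully home on the shaft; then press it well down against the valve's spring, as for lighting the burner, and finish while still holding it pressed down with the gripper. Leave the other things where they stand.

Things in the scene. Friction and masses are not known exactly. Their poses are not given: they have to be found in the camera images.
- knob: Loose red control knob, 70 g, 54 mm tall, standing on its round stem (24 mm diameter, z 0 to 28 mm). Origin: centre of the stem's lower end, z up. Skirt disc 48 mm diameter, z 28 to 34. In the stem's end a D-shaped bore, 16 mm diameter, 16 mm deep, its flat 2.5 mm from the axis on the knob's +x side. It goes on freely only with its x along the shaft's x, within about 8 degrees.
- knob_grip (a point): Centre of the top of the knob's grip bar, 54 mm above the knob's origin, same axes. Bar: 44 mm long along x, 12 mm wide along y, 20 mm high, standing on the skirt; a white pointer line on its top and end marks the +x side, where the bore's flat is. Take it from above across its width, fingertips just above the skirt.
- valve: Steel collar fixed on the hob's white deck, the guide hole of the gas valve. Origin: on the hole's axis at deck level (50 mm above the worktop), z up, yaw as the shaft. Outer diameter 42 mm, rim 12 mm above the origin; round hole of 28 mm diameter, its floor 18 mm below the origin.
- spindle_tip (a point): Centre of the top end of the upright brass D-shaft in the collar, at rest 5 mm below the collar's rim. Shaft: 14 mm diameter, one deep flat 1.5 mm from the axis on its +x side, top 2.5 mm chamfered. It cannot turn; it gives downward on a spring. With the knob fully home its top touches the bore's end: the knob's origin is 16 mm below this point, the skirt 7 mm above the rim.
- spindle (a joint): How far the valve shaft is pressed down, m: 0 at rest, 0.006 at its stop. Spring: 4 N to begin moving, 8.8 N at the stop. It returns when let go.
- hob: Small single-burner gas hob, fixed: black body, white deck 150 x 240 mm (its x by y), deck top 50 mm above the worktop. Origin: centre of its underside, on the worktop. The valve stands 80 mm from the centre toward the hob's -y; the burner with its dark pan support (up to 74 mm above the worktop, 63 mm radius) 52 mm from the centre toward +y.
- salt_shaker: Salt shaker, white with grey cap, 44 mm diameter, 90 mm tall, loose; bystander. Origin: centre of its underside.
- teaspoon: Steel teaspoon lying flat, 130 mm along its x, 27 mm wide, 11 mm high, loose; bystander. Origin: centre of its underside.
- pepper_mill: Brown wooden pepper mill, 58 mm diameter, 140 mm tall, loose; bystander. Origin: centre of its underside.
- tumbler: Clear glass tumbler, 81 mm diameter, 93 mm tall, loose; bystander beside the sink. Origin: centre of its underside.

How it is judged:
By the outcome, as a careful person would: the job done as asked, in the order asked, and still so for the second after the job is handed in, while the arm keeps its last pose, push and grip.
It also fails if it takes over 35 s, if anything falls off the work surface, if the arm or the gripper's body presses on something with over 40 N, if the wrist force passes 120 N, or if a joint passes its speed limit or range.

## Working session

There is one attempt and no reset: what is moved stays moved. The work goes in short steps, Python scripts to look and compute and a tool call to move; the robot and the scene stay as the last step left them, time stands still between calls to the robot, and variables do not carry over. Pictures are saved under pics/ and viewed, at most 12 in all, crops included, and the job is handed in when it is done.

Besides the shell and the picture viewer there is one more tool, called after "Request:" as a command line: name --argument value ..., lists and objects as JSON in quotes. play_rows: Moves the arm, as the interface text tells. Its arguments: {"type":"object","properties":{"commands":{"type":"array","items":{"type":"array","items":{"type":"array","items":{"type":"number"}}}}},"required":["commands"]}

```bash
mkdir -p pics; cat > h.py <<'E'
import cv2,numpy as np
from plant import get_obs,snapshot,close_job,hold_point_z
def snap(n,f):
    s=snapshot(n); cv2.imwrite(f'pics/{f}.png',s['frame'][:,:,::-1]); np.savez(f'pics/{f}.npz',**s); return s
def load(f): return np.load(f'pics/{f}.npz')
def R_(s):
    from scipy.spatial.transform import Rotation as R
    a=np.array(s['attitude'],float)
    if a.shape==(3,3): return a
    return R.from_euler('xyz',a,degrees=True).as_matrix() if a.size==3 else R.from_quat(a).as_matrix()
def ray(s,uv):
    d=R_(s)@np.linalg.inv(s['camera_matrix'])@np.array([uv[0],uv[1],1.]); return np.array(s['origin']),d/np.linalg.norm(d)
def onz(s,uv,z):
    o,d=ray(s,uv); return o+d*(z-o[2])/d[2]
def proj(s,p):
    q=R_(s).T@(np.array(p)-s['origin']); q=np.array(s['camera_matrix'])@q; return q[:2]/q[2]
E
python3 - <<'E'
from h import *
print(hold_point_z,get_obs())
ims=[]
for n in ('scene','side','wrist'):
    s=snap(n,n+'0'); print(n,s['origin'],s['attitude'],s['camera_matrix'])
E
```

```text
0.0188 {'clock': 0.0, 'joint_pos': array([-5.75207191e+01,  2.05924355e+01,  6.33271688e-01, -1.90740635e-02,
       -7.01362047e+01, -1.65077419e+01]), 'qvel': array([-0.04850465, -0.01251359, -0.020691  ,  0.00666425, -0.01823256,
       -0.05207997]), 'tau': array([-2.29733712e-03, -5.82719493e+01,  2.93039292e+01,  6.99709520e+00,
        6.66759574e-03, -1.18232870e-04]), 'tool_pos': array([ 0.18557289, -0.64847629,  0.22561088]), 'orientation': array([ 1.79903467e+02, -9.90932775e-03, -1.64034949e+02]), 'force': array([ 0.22783131,  0.19125535, -0.07384303]), 'moment': array([ 0.04380547, -0.02229069,  0.00375877]), 'gripper_force': 0.0, 'opening': 0.08757852468646286}
scene [ 1.01251168 -0.4508586   1.04970373] [-148.49100715    0.86327688   47.80021703] [[410.86129216   0.         319.55957048]
 [  0.         410.86129216 198.73883811]
 [  0.           0.           1.        ]]
side [0.49677829 0.92586759 0.61727776] [-119.50306243    0.68207878 -176.30449778] [[472.11610817   0.         323.0960395 ]
 [  0.         472.11610817 197.22582263]
 [  0.           0.           1.        ]]
wrist [ 0.10850721 -0.67009109  0.38378169] [ 1.62655728e+02 -9.25835348e-02  1.05986801e+02] [[276.6898611    0.         317.46098032]
 [  0.         276.6898611  198.08281814]
 [  0.           0.           1.        ]]
```

View pics/scene0.png

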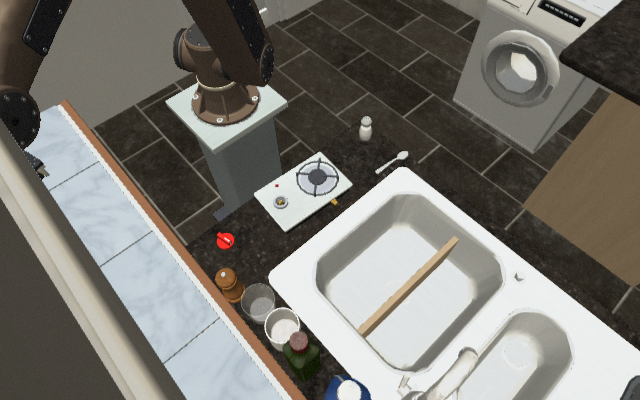

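View pics/side0.png

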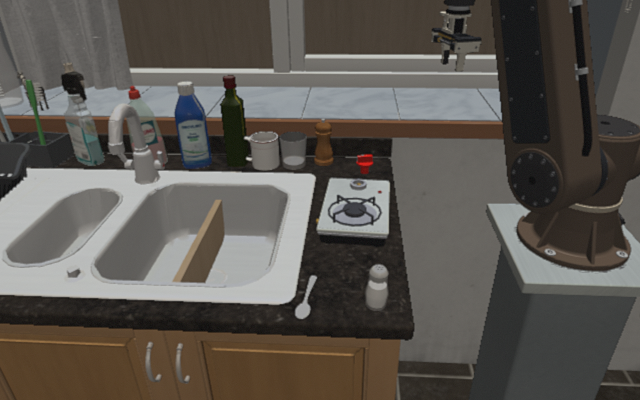

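The scene view shows the red knob at about (226,240), the collar at (280,202) and the hob around (303,190). In the side view the knob is at (365,162) and the collar at (358,184).

```bash
python3 - <<'E'
from h import *
for f,r in(('scene0',(200,215,60,50)),('side0',(345,145,45,40)),('wrist0',(0,0,640,400))):
    s=load(f); im=s['frame'].astype(int); m=((im[...,0]>110)&(im[...,1]<70)&(im[...,2]<70)).astype(np.uint8)
    n,l,st,c=cv2.connectedComponentsWithStats(m)
    for i in range(1,n):
        if st[i,4]>15: print(f,st[i],c[i],onz(s,c[i],.04))
s=load('scene0')
print('valve',onz(s,(280,202),.062),'white end corners',[onz(s,p,.05) for p in((254,193),(287,229),(320,153),(352,185))])
a=cv2.resize(s['frame'][140:260,190:370],None,fx=4.4,fy=4.4,interpolation=2)[:,:,::-1]
cv2.imwrite('pics/c0.png',a)
E
```

```text
scene0 [217 232  17  17 223] [224.43946188 240.23318386] [ 0.46604439 -0.32586233  0.04      ]
side0 [129  90  10   4  27] [133.22222222  91.40740741] [ 1.42025058 -0.9534588   0.04      ]
side0 [357 154  16   4  35] [365.31428571 155.4       ] [ 0.46158077 -0.34611343  0.04      ]
side0 [356 161  17   5  64] [364.71875  163.046875] [ 0.46395512 -0.29371     0.04      ]
valve [ 0.48641663 -0.14405297  0.062     ] white end corners [array([ 0.40549804, -0.17632737,  0.05      ]), array([ 0.55983045, -0.18093607,  0.05      ]), array([0.42751808, 0.06106441, 0.05      ]), array([0.57767287, 0.05053288, 0.05      ])]
```

View pics/c0.png

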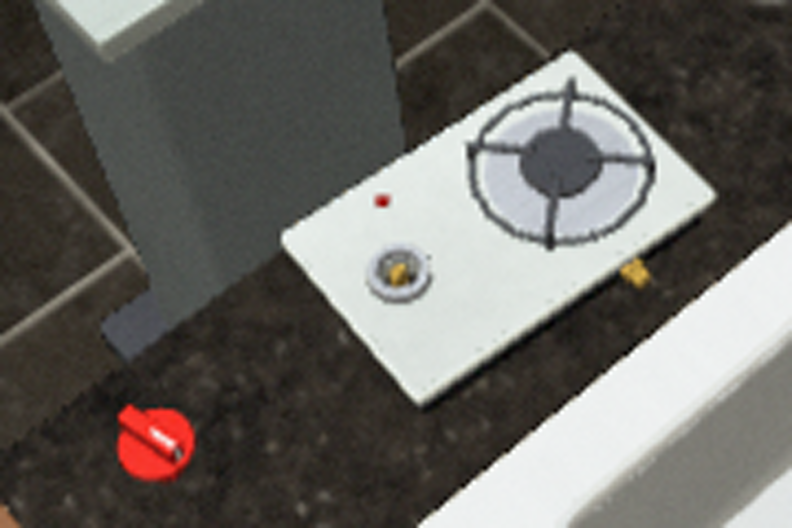

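View pics/wrist0.png

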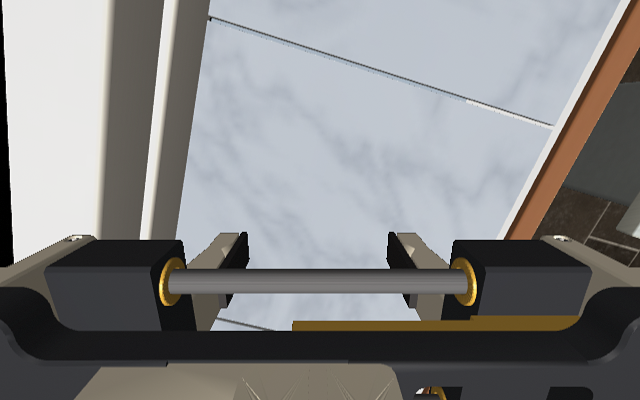

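```bash
python3 - <<'E'
from h import *
from scipy.spatial.transform import Rotation as R
s=load('wrist0'); o=get_obs(); T=R.from_euler('xyz',o['orientation'],degrees=True).as_matrix(); p=o['tool_pos']
print('cam in tool',T.T@(s['origin']-p)); print(T.T@R_(s))
for z in(0,.05,.1,.17,.22):
  print(z,[proj(s,p+T@np.array([x,0,z])).round() for x in (-.05,0,.05,.1)])
s=load('scene0')
for a,b,z in(((130,412),(180,455),.054),):
  A=onz(s,(190+a[0]/4.4,140+a[1]/4.4),z);B=onz(s,(190+b[0]/4.4,140+b[1]/4.4),z);d=B-A;print(A,B,np.degrees(np.arctan2(d[1],d[0])),np.linalg.norm(d))
E
```

```text
cam in tool [ 0.08006757  0.00075278 -0.15792155]
[[ 3.19609514e-04 -9.54487792e-01 -2.98249816e-01]
 [ 9.99999877e-01  1.92229166e-04  4.56426375e-04]
 [-3.78321089e-04 -2.98249925e-01  9.54487737e-01]]
0 [array([316., 311.]), array([316., 245.]), array([316., 166.]), array([316.,  72.])]
0.05 [array([316., 271.]), array([316., 216.]), array([316., 154.]), array([316.,  82.])]
0.1 [array([317., 244.]), array([317., 198.]), array([317., 146.]), array([316.,  88.])]
0.17 [array([317., 219.]), array([317., 181.]), array([317., 139.]), array([317.,  93.])]
0.22 [array([317., 206.]), array([317., 172.]), array([317., 135.]), array([317.,  95.])]
[ 0.44832215 -0.32589389  0.054     ] [ 0.49310824 -0.32027346  0.054     ] 7.152937121833599 0.04513737639915188
```

The knob is at about (0.470,-0.323) with its bar at yaw about 7° (measured length 45 mm, true 44 mm). The valve is near (0.486,-0.144). I'll look at the valve with the wrist camera first.

Request:
play_rows --commands '[[[-49.8,38.1,0,0,0,11,1],[-49.8,38.1,0,0,0,11,1],[-49.8,38.1,0,0,0,11,1],[-49.8,38.1,0,0,0,11,1],[-49.8,38.1,0,0,0,11,1],[-49.8,38.1,0,0,0,11,1],[-49.8,38.1,0,0,0,11,1],[-49.8,38.1,0,0,0,11,1],[-49.8,38.1,0,0,0,11,1],[-49.8,38.1,0,0,0,11,1],[-49.8,38.1,0,0,0,11,1],[-49.8,38.1,0,0,0,11,1],[-49.8,38.1,0,0,0,11,1],[-49.8,38.1,0,0,0,11,1],[-49.8,38.1,0,0,0,11,1],[-49.8,38.1,6,0,0,11,1],[-49.8,38.1,10,0,0,11,1],[-49.8,38.1,10,0,0,11,1],[-49.8,38.1,10,0,0,11,1],[-49.8,38.1,10,0,0,11,1]]]'

```text
clock: 1.82
tool_pos: [0.5593, -0.1457, 0.1261]
orientation: [-180.0, -0.1, -175.0]
force: [0.1, 0.0, 0.4]
opening: 0.0875
gripper_force: 0.0
```

```bash
python3 - <<'E'
from h import *
s=snap('wrist','w1'); o=get_obs(); print(o['clock'],o['tool_pos'],o['orientation'],o['joint_pos'])
u=proj(s,(.486,-.144,.062)).round().astype(int); print(u, proj(s,(.47,-.323,.05)))
cv2.imwrite('pics/w1b.png',np.hstack([s['frame'][:,:,::-1]]))
a,b=max(u[0]-40,0),max(u[1]-40,0)
im=s['frame'][b:b+80,a:a+80,::-1]
full=s['frame'][:,:,::-1].copy()
full[160:,:][:240,400:640]=cv2.resize(im,(240,240),interpolation=0)
cv2.imwrite('pics/w1c.png',full)
E
```

```text
1.8667 [ 0.56040723 -0.14584378  0.12760368] [-1.79963185e+02  4.11788551e-02 -1.75007768e+02] [ 4.78069001e+00  1.63599409e+01 -1.93386114e+01  4.51695103e-02
 -5.42601417e+01 -8.98148417e+01]
[327 122] [100.62970773  79.38104244]
```

View pics/w1c.png

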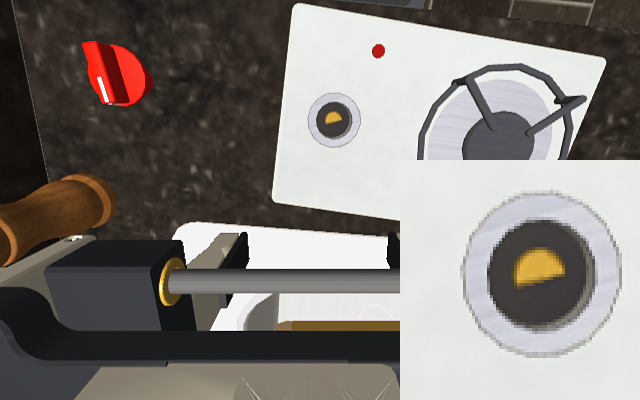

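The view shows the collar centred near (334,120). Its shaft flat faces image-down, which is roughly world +x. The knob is at (117,75) with its white pointer at (105,90).

```bash
cat > m.py <<'E'
from h import *
def shaft(f):
    s=load(f); u=proj(s,(.486,-.144,.062)).round().astype(int); im=s['frame'].astype(int)
    k=8; x0,y0=u[0]-45,u[1]-45
    b=cv2.resize(s['frame'][y0:y0+90,x0:x0+90],None,fx=k,fy=k,interpolation=cv2.INTER_CUBIC).astype(int)
    W=lambda c,z:np.array([onz(s,(x0+(p[0]+.5)/k-.5,y0+(p[1]+.5)/k-.5),z)[:2] for p in c.reshape(-1,2)])
    def big(m,mode=cv2.RETR_EXTERNAL):
        cs,_=cv2.findContours(m.astype(np.uint8),mode,cv2.CHAIN_APPROX_NONE); return max(cs,key=cv2.contourArea)
    brass=(b[...,0]-b[...,2]>50)
    P=W(big(brass),.057)*1000; r=cv2.minAreaRect(P.astype(np.float32)); print('shaft rect',r)
    dark=(b.sum(2)<300)|brass; P2=W(big(dark),.062)*1000; (c,d,a)=cv2.fitEllipse(P2.astype(np.float32)); print('hole',c,d)
    grey=(b[...,2]-b[...,0]>8)|(b.sum(2)<620); P3=W(big(grey),.062)*1000; print('outer',cv2.fitEllipse(P3.astype(np.float32)))
    c=P.mean(0)
    # flat: points on +x side, robust line
    box=cv2.boxPoints(r); 
    a=np.radians(r[2]); ax=[np.array([np.cos(a),np.sin(a)]),np.array([-np.sin(a),np.cos(a)])]
    n=ax[0] if r[1][0]<r[1][1] else ax[1]; n=n if n[0]>0 else -n; t=np.array([-n[1],n[0]])
    q=(P-np.array(r[0])); sel=(q@n>min(r[1])/2-1.5)&(abs(q@t)<4)
    l=cv2.fitLine(P[sel].astype(np.float32),cv2.DIST_HUBER,0,.01,.01).ravel(); v=l[:2]*np.sign(l[1]); print('flat normal yaw',np.degrees(np.arctan2(-v[0],v[1])),'rect',np.degrees(np.arctan2(n[1],n[0])),sel.sum())
if __name__=='__main__':
    import sys; shaft(sys.argv[1])
E
python3 m.py w1; python3 - <<'E'
from h import *
s=load('w1')
print('pan/hob corners',[onz(s,p,.05)[:2].round(4) for p in((296,3),(273,200),(606,62))])
im=s['frame'].astype(int); m=(im[...,0]>110)&(im[...,1]<70)&(im[...,2]<70); ys,xs=np.nonzero(m[:,:200]); print(xs.min(),xs.max(),ys.min(),ys.max(), onz(s,(xs.mean(),ys.mean()),.04))
E
```

```text
shaft rect ((481.9310302734375, -139.87030029296875), (8.714540481567383, 13.88852310180664), 19.990406036376953)
hole (484.0364074707031, -139.5963592529297) (25.199445724487305, 27.065641403198242)
outer ((484.61962890625, -138.7209930419922), (41.32810974121094, 41.409908294677734), 149.25827026367188)
flat normal yaw 20.877062 rect 19.990406036376953 78
pan/hob corners [array([ 0.4054, -0.174 ]), array([ 0.5573, -0.1846]), array([0.4234, 0.0661])]
2 149 41 221 [ 0.46509874 -0.31918723  0.04      ]
```

The shaft measures 8.7 x 13.9 mm (expected 8.5 x 14). That puts the valve axis at (0.4845,-0.1388) with shaft yaw about 20.5°. I'll locate the mill before moving to the knob.

```bash
python3 - <<'E'
from h import *
s=load('scene0');d=load('side0')
for f in (s,d):
    im=f['frame']; h=cv2.cvtColor(im,cv2.COLOR_RGB2HSV).astype(int)
    m=((h[...,0]>5)&(h[...,0]<20)&(h[...,1]>130)&(h[...,2]>60)).astype(np.uint8)
    n,l,st,c=cv2.connectedComponentsWithStats(m)
    for i in range(1,n):
        if st[i,4]>100: print(st[i],c[i].round(1),onz(f,c[i],.07).round(3))
w=load('w1'); print([onz(w,(108,200),z).round(3) for z in(0,.14)])
k=w['frame'][30:120,70:170,::-1]; cv2.imwrite('pics/k1.png',cv2.resize(k,None,fx=6,fy=6,interpolation=2))
E
```

```text
[203 268  42  54 742] [228.7 286.5] [ 0.594 -0.396  0.07 ]
[314 121  19  45 630] [323.1 144.1] [ 0.586 -0.355  0.07 ]
[   0  333  151   67 8078] [ 71.8 367.5] [0.897 0.477 0.07 ]
[ 202  341  162   59 8194] [282.7 371.5] [0.591 0.467 0.07 ]
[array([ 0.589, -0.369,  0.   ]), array([ 0.535, -0.262,  0.14 ])]
```

View pics/k1.png

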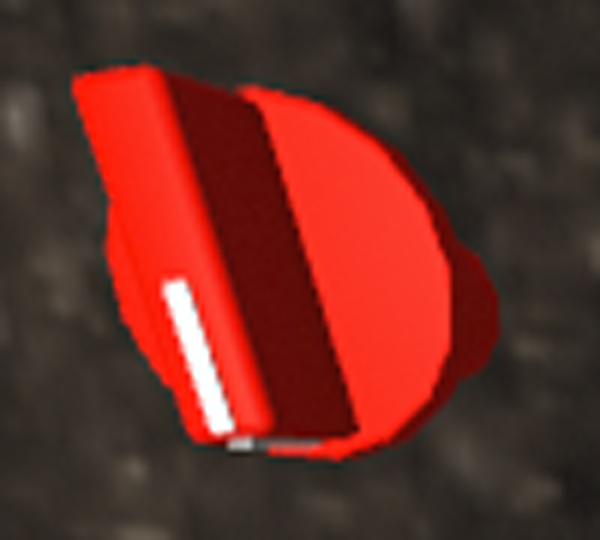

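```bash
python3 - <<'E'
from h import *
w=load('w1');P=[onz(w,(70+(u+.5)/6-.5,30+(v+.5)/6-.5),.054)[:2]*1000 for u,v in((73,75),(155,67),(272,432),(195,440),(176,281),(222,430))]
P=np.array(P);print(P.round(1));print('c',P[:4].mean(0),np.linalg.norm(P[0]-P[1]),np.linalg.norm(P[0]-P[3]))
for a,b in((0,3),(1,2),(4,5)): d=P[b]-P[a];print(np.degrees(np.arctan2(d[1],d[0])))
s=load('scene0');d=load('side0')
for pv in ((365,121),(365,137)):
  for pu in ((191,255),(185,258)):
    o1,r1=ray(d,pv);o2,r2=ray(s,pu)
    t=np.linalg.solve(np.c_[r1[1:],-r2[1:]],o2[1:]-o1[1:]);print(pv,pu,o1+r1*t[0],(o2+r2*t[1]))
E
```

```text
[[ 445.4 -330.4]
 [ 443.6 -320.1]
 [ 485.6 -311.2]
 [ 487.5 -321.4]
 [ 468.1 -321.1]
 [ 485.9 -317.7]]
c [ 465.51898943 -320.77044147] 10.38745627003442 43.02344829999318
12.0226804032038
12.006250722162823
10.79977430002515
(365, 121) (191, 255) [ 0.46407655 -0.41992565  0.1189744 ] [ 0.48585204 -0.41992565  0.1189744 ]
(365, 121) (185, 258) [ 0.46370733 -0.43512045  0.11334826] [ 0.47942115 -0.43512045  0.11334826]
(365, 137) (191, 255) [ 0.46249495 -0.41824516  0.06841089] [ 0.45724033 -0.41824516  0.06841089]
(365, 137) (185, 258) [ 0.46208659 -0.43425526  0.06187318] [ 0.4501151  -0.43425526  0.06187318]
```

Request:
play_rows --commands '[[[11,-16.6,-5.2,0,0,-6.5,1],[11,-16.6,-5.2,0,0,-6.5,1],[11,-16.6,-5.2,0,0,-6.5,1],[11,-16.6,-5.2,0,0,-6.5,1],[11,-16.6,-5.2,0,0,-6.5,1],[11,-16.6,-5.2,0,0,-6.5,1],[11,-16.6,-5.2,0,0,-6.5,1],[11,-16.6,-5.2,0,0,-6.5,1],[11,-16.6,-5.2,0,0,-6.5,1],[11,-16.6,-5.2,0,0,-6.5,1]]]'

```text
clock: 2.7
tool_pos: [0.4651, -0.3197, 0.1789]
orientation: [-180.0, 0.0, -168.4]
force: [-0.4, 0.4, -0.5]
opening: 0.0876
gripper_force: 0.0
```

```bash
python3 - <<'E'
from h import *
s=snap('wrist','w2'); snap('scene','s2');snap('side','d2');o=get_obs(); print(o['clock'],o['tool_pos'],o['orientation'],o['joint_pos'].round(1))
u=proj(s,(.4655,-.3208,.054)).round().astype(int); print(u)
full=s['frame'][:,:,::-1].copy()
a,b=u[0]-30,u[1]-30
full[220:400,400:640]=0; full[220:400,430:610]=cv2.resize(full[b:b+60,a:a+60],(180,180),interpolation=2)
cv2.imwrite('pics/w2c.png',full)
E
```

```text
2.85 [ 0.46495839 -0.31971624  0.17845369] [ 1.79991962e+02 -1.42754955e-02 -1.68439499e+02] [-14.6  12.3 -17.4  -0.  -60.3 -63.8]
[316 191]
```

View pics/w2c.png

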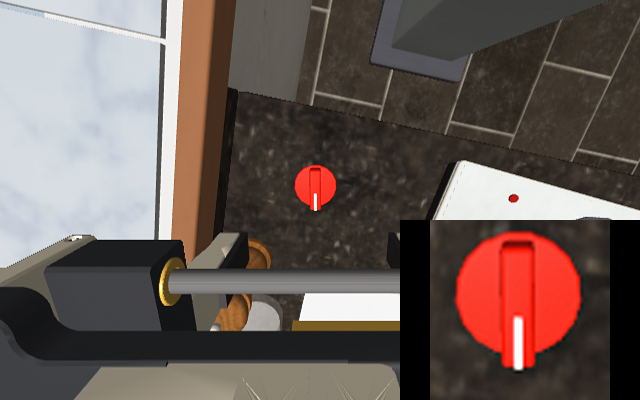

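```bash
python3 - <<'E'
from h import *
s=load('w2')
f=lambda p,z:onz(s,p,z).round(4)
print('sill',[f(p,z) for p,z in(((180,100),.115),((175,180),.115),((228,100),.065),((213,180),.065))], 'back z0',f((228,180),0))
im=s['frame'].astype(int); m=((im[...,0]>110)&(im[...,1]<80)&(im[...,2]<80)).astype(np.uint8); m[:140]=0;m[230:]=0;m[:,:280]=0;m[:,360:]=0
ys,xs=np.nonzero(m); print(xs.min(),xs.max(),ys.min(),ys.max())
c=max(cv2.findContours(m,0,1)[0],key=cv2.contourArea).reshape(-1,2)
up=c[c[:,1]<200]; (u,v),r=cv2.minEnclosingCircle(up.astype(np.float32)); print('skirt',u,v,r,f((u,v),.034))
w=(im.min(2)>170)[150:230,290:340]; ys,xs=np.nonzero(w); A=f((290+xs[ys==ys.min()].mean(),150+ys.min()),.054);B=f((290+xs[ys==ys.max()].mean(),150+ys.max()),.054);print('pointer',A,B,np.degrees(np.arctan2(*(B-A)[1::-1])))
# bar edges rows profile
for r in (175,180,185,190): print(r,[(x,*im[r,x]) for x in range(305,328,2)][:0], im[r,304:330,0])
# triangulate sill face points across scene & wrist: project candidates in scene
S=load('s2');D=load('d2')
for y,z in((-.40,.115),(-.42,.115),(-.44,.115),(-.44,.065)): print(y,z,proj(D,(.46,y,z)).round(),proj(s,(.46,y,z)).round(),proj(S,(.46,y,z)).round())
for u in (375,): print([tuple(D['frame'][r,u]) for r in range(112,150,3)])
r=150; print([ (x,*s['frame'][r,x]) for x in range(160,250,6)])
E
```

```text
sill [array([ 0.3991, -0.4386,  0.115 ]), array([ 0.4626, -0.4392,  0.115 ]), array([ 0.393 , -0.4183,  0.065 ]), array([ 0.4721, -0.4251,  0.065 ])] back z0 [ 0.4889 -0.4282  0.    ]
294 335 165 209
skirt 314.7543640136719 184.6588134765625 21.021705627441406 [ 0.4643 -0.3222  0.034 ]
pointer [ 0.4682 -0.3215  0.054 ] [ 0.4869 -0.3172  0.054 ] 12.949854473278904
175 [] [253 253 253 254 255 225 252 254 253 253 253 253 253 253 254 250 223 255
 254 253 253 253 253 253 253 253]
180 [] [253 253 253 254 255 215 253 254 253 253 253 253 253 253 254 250 227 255
 254 253 253 253 253 253 253 253]
185 [] [253 253 253 254 255 199 254 254 253 253 253 253 253 253 254 251 212 255
 254 253 253 253 253 253 253 253]
190 [] [253 253 253 253 254 234 252 254 253 253 253 253 253 253 254 251 221 255
 254 253 253 253 253 253 253 253]
-0.4 0.115 [366. 125.] [223. 186.] [193. 244.]
-0.42 0.115 [366. 122.] [199. 182.] [186. 249.]
-0.44 0.115 [366. 120.] [174. 177.] [179. 254.]
-0.44 0.065 [366. 135.] [199. 165.] [185. 262.]
[(np.uint8(118), np.uint8(120), np.uint8(120)), (np.uint8(119), np.uint8(121), np.uint8
[... 546 characters left out ...]
(166, np.uint8(241), np.uint8(240), np.uint8(239)), (172, np.uint8(240), np.uint8(240), np.uint8(238)), (178, np.uint8(175), np.uint8(118), np.uint8(81)), (184, np.uint8(176), np.uint8(118), np.uint8(81)), (190, np.uint8(178), np.uint8(120), np.uint8(84)), (196, np.uint8(175), np.uint8(118), np.uint8(81)), (202, np.uint8(124), np.uint8(81), np.uint8(52)), (208, np.uint8(68), np.uint8(44), np.uint8(29)), (214, np.uint8(68), np.uint8(45), np.uint8(31)), (220, np.uint8(70), np.uint8(46), np.uint8(31)), (226, np.uint8(25), np.uint8(20), np.uint8(16)), (232, np.uint8(44), np.uint8(38), np.uint8(33)), (238, np.uint8(58), np.uint8(49), np.uint8(41)), (244, np.uint8(70), np.uint8(62), np.uint8(55))]
```

The bar is aligned at yaw about 12° and the knob is at (0.465,-0.3217). The sill's front edge is at y≈-0.42 and z≈0.113. A grasp across the bar's width would put the 193 mm body against it, so I'll grip the bar by its ends, with the tool turned 90°. That clears both the sill and the mill.

Request:
play_rows --commands '[[[0,-0.2,0,0,0,7,1],[0,-0.2,0,0,0,14,1],[0,-0.2,0,0,0,21,1],[0,-0.2,0,0,0,28,1],[0,-0.2,0,0,0,35,1],[0,-0.2,0,0,0,42,1],[0,-0.2,0,0,0,49,1],[0,-0.2,0,0,0,56,1],[0,-0.2,0,0,0,63,1],[0,-0.2,0,0,0,70,1],[0,-0.2,0,0,0,77,1],[0,-0.2,0,0,0,84,1],[0,-0.2,2,0,0,89.5,1],[0,-0.2,5,0,0,89.5,1],[0,-0.2,8.5,0,0,89.5,1],[0,-0.2,8.5,0,0,89.5,1],[0,-0.2,8.5,0,0,89.5,1]]]'

```text
clock: 4.27
tool_pos: [0.4639, -0.3218, 0.0924]
orientation: [-179.8, -0.1, 102.0]
force: [0.4, 0.1, 0.9]
opening: 0.0874
gripper_force: 0.0
```

```bash
python3 - <<'E'
from h import *
s=snap('wrist','w3'); o=get_obs(); print(o['clock'],o['tool_pos'],o['orientation'],o['joint_pos'].round(1))
print(proj(s,(.465,-.3217,.054)))
cv2.imwrite('pics/w3.png',s['frame'][:,:,::-1])
E
```

```text
4.3167 [ 0.4653411  -0.32246471  0.09420429] [-1.79936705e+02  9.80296833e-03  1.02045814e+02] [ -14.9   17.4  -23.     0.   -49.6 -153.1]
[318.01455412 223.70521369]
```

View pics/w3.png

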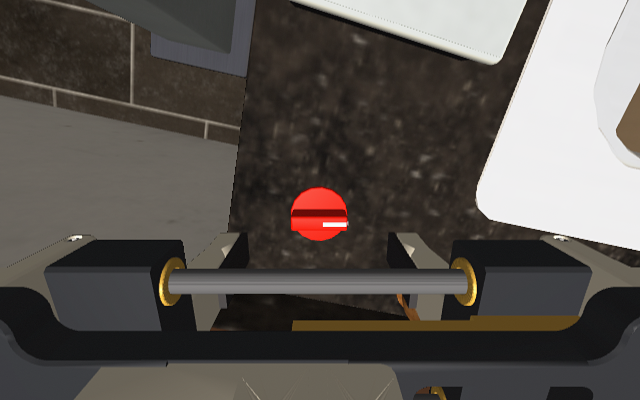

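The knob's bar appears at (320,224), against a prediction of (318,224), so the fingers straddle it centrally. Descending and gripping.

Request:
play_rows --commands '[[[0,0,2.5,0,0,0,1],[0,0,4.5,0,0,0,1],[0,0,5.5,0,0,0,1],[0,0,5.5,0,0,0,1],[0,0,5.5,0,0,0,1],[0,0,5.5,0,0,0,0],[0,0,5.5,0,0,0,0],[0,0,5.5,0,0,0,0],[0,0,5.5,0,0,0,0],[0,0,5.5,0,0,0,0],[0,0,5.5,0,0,0,0],[0,0,5.5,0,0,0,0],[0,0,5.5,0,0,0,0]]]'

```text
clock: 5.4
tool_pos: [0.4649, -0.3225, 0.0386]
orientation: [-180.0, 0.0, 102.0]
force: [0.0, -0.2, 0.5]
opening: 0.0439
gripper_force: 30.0
```

The opening is 43.9 mm (bar 44 mm), so the grip is good. I'll lift and stop short of the valve, where the wrist camera sees both the valve and the held knob.

Request:
play_rows --commands '[[[0,0,-3,0,0,0,0],[0,0,-6.5,0,0,0,0],[0,0,-10,0,0,0,0],[3,2,-10,0,0,-4,0],[6,4,-10,0,0,-8.5,0],[9,5.7,-10,0,0,-8.5,0],[9.5,5.7,-10,0,0,-8.5,0],[9.5,5.7,-10,0,0,-8.5,0],[9.5,5.7,-10,0,0,-8.5,0],[9.5,5.7,-10,0,0,-8.5,0]]]'

```text
clock: 6.23
tool_pos: [0.5006, -0.2182, 0.1384]
orientation: [-180.0, -0.0, 110.5]
force: [0.2, -0.6, -1.5]
opening: 0.0437
gripper_force: 30.0
```

```bash
python3 - <<'E'
from h import *
s=snap('wrist','w4'); o=get_obs(); print(o['clock'],o['tool_pos'],o['orientation'],o['joint_pos'].round(1))
print(proj(s,(.4845,-.1388,.062)), proj(s,o['tool_pos']+[0,0,.0154]))
full=s['frame'][:,:,::-1].copy(); k=full[190:280,250:390].copy()
full[100:280,0:280]=cv2.resize(k,None,fx=2,fy=2,interpolation=2)
cv2.imwrite('pics/w4c.png',full)
E
python3 m.py w4
```

```text
6.2833 [ 0.50054369 -0.21845658  0.13836746] [-1.79972329e+02 -7.00208961e-03  1.10422361e+02] [  -3.    12.9  -22.6    0.   -54.6 -156.6]
[331.94803657 113.76051826] [315.66245514 259.35363302]
shaft rect ((481.90673828125, -139.7554931640625), (8.496418952941895, 13.840738296508789), 21.455074310302734)
hole (484.06414794921875, -138.8981170654297) (26.220102310180664, 27.279693603515625)
outer ((484.49700927734375, -138.72286987304688), (41.5273551940918, 41.68083953857422), 26.921573638916016)
flat normal yaw 21.445055 rect 21.455074310302734 81
```

View pics/w4c.png

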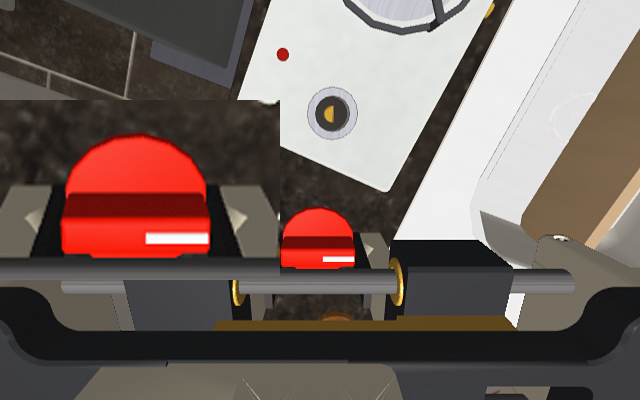

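```bash
python3 - <<'E'
from h import *
from scipy.spatial.transform import Rotation as R
s=load('w4'); o=get_obs(); T=R.from_euler('xyz',o['orientation'],degrees=True).as_matrix(); p=o['tool_pos']
im=s['frame'].astype(int)
print('col318',[(r,*im[r,318]) for r in range(203,272,1) if r<212 or r>232])
for x in(.0,.006): print('bar edge',x,proj(s,p+T@np.array([x,0,-.0154])))
print('skirt',proj(s,p+T@np.array([.024,0,.0046])),proj(s,p+T@np.array([.024,0,.0106])))
f=lambda uv,dz:T.T@(onz(s,uv,p[2]+dz)-p)
print('bar front edge tool', f((318,249),.0154),'skirt top edge', f((318,208),-.0046))
w=(im.min(2)>170)[240:275,290:360]; ys,xs=np.nonzero(w); print('pointer',290+xs.min(),290+xs.max(),240+ys.min(),240+ys.max(),f((290+xs.max()+.5,240+ys.mean()),.0154))
d=T.T@(np.array([.4845,-.1388,p[2]])-p); print('to go',d, 'yaw',o['orientation'][2])
E
```

```text
col318 [(203, np.int64(56), np.int64(49), np.int64(44)), (204, np.int64(55), np.int64(49), np.int64(44)), (205, np.int64(56), np.int64(45), np.int64(40)), (206, np.int64(83), np.int64(29), np.int64(24)), (207, np.int64(108), np.int64(10), np.int64(7)), (208, np.int64(174), np.int64(21), np.int64(13)), (209, np.int64(246), np.int64(43), np.int64(31)), (210, np.int64(253), np.int64(62), np.int64(48)), (211, np.int64(251), np.int64(65), np.int64(51)), (233, np.int64(251), np.int64(52), np.int64(37)), (234, np.int64(253), np.int64(52), np.int64(36)), (235, np.int64(247), np.int64(46), np.int64(33)), (236, np.int64(165), np.int64(24), np.int64(16)), (237, np.int64(97), np.int64(10), np.int64(7)), (238, np.int64(104), np.int64(12), np.int64(9)), (239, np.int64(106), np.int64(12), np.int64(8)), (240, np.int64(106), np.int64(12), np.int64(7)), (241, np.int64(107), np.int64(11), np.int64(7)), (242, np.int64(108), np.int64(13), np.int64(8)), (243, np.int64(107), np.int64(11), np.int64(6)), (244, np.int64(107), np.int64(10), np.int64(7)), (245, np.int64(109), np.int64(12), np.int64(10)), (246, 
[... 976 characters left out ...]
p.int64(6)), (266, np.int64(247), np.int64(29), np.int64(8)), (267, np.int64(255), np.int64(38), np.int64(19)), (268, np.int64(240), np.int64(37), np.int64(28)), (269, np.int64(23), np.int64(40), np.int64(41)), (270, np.int64(39), np.int64(42), np.int64(43)), (271, np.int64(45), np.int64(44), np.int64(44))]
bar edge 0.0 [315.67528223 259.35652295]
bar edge 0.006 [315.66429793 250.05676573]
skirt [315.80161255 208.79817236] [315.84597147 205.68392467]
bar front edge tool [ 0.00667377  0.00133866 -0.01539983] skirt top edge [0.02452677 0.00136934 0.00460234]
pointer 323 353 257 261 [ 0.0002455   0.02193038 -0.01541056]
to go [8.02480878e-02 1.27599194e-02 3.64456579e-06] yaw 110.42236067272499
```

The valve agrees in both views: (0.4845,-0.1388), yaw about 21°. The knob sits within 0.5 mm of centre in the grip. Moving over it and down to just above the rim.

Request:
play_rows --commands '[[[3,0.5,0,0,0,-0.6,0],[6,1,0,0,0,-0.6,0],[8,1.28,0,0,0,-0.6,0],[8,1.28,0,0,0,-0.6,0],[8,1.28,0,0,0,-0.6,0],[8,1.28,1.5,0,0,-0.6,0],[8,1.28,3,0,0,-0.6,0],[8,1.28,3.5,0,0,-0.6,0],[8,1.28,3.5,0,0,-0.6,0],[8,1.28,3.5,0,0,-0.6,0]]]'

```text
clock: 7.12
tool_pos: [0.485, -0.1391, 0.1036]
orientation: [-180.0, 0.0, 111.0]
force: [0.0, 0.1, -0.7]
opening: 0.0434
gripper_force: 30.0
```

```bash
python3 - <<'E'
from h import *
from scipy.spatial.transform import Rotation as R
o=get_obs(); T=R.from_euler('xyz',o['orientation'],degrees=True).as_matrix(); p=o['tool_pos']
print(o['clock'],p,o['orientation'],o['force'].round(2))
S=snap('scene','s5');D=snap('side','d5')
a=S['frame'][160:240,240:330,::-1]; b=D['frame'][130:210,310:400,::-1]
cv2.imwrite('pics/c5.png',np.hstack([cv2.resize(x,(400,356),interpolation=2) for x in(a,b)]))
print('err tool', T.T@(np.array([.4845,-.1388,p[2]])-p))
E
```

```text
7.1167 [ 0.48498975 -0.13912501  0.10358643] [-1.79952103e+02  7.04366953e-03  1.11019543e+02] [ 0.01  0.11 -0.66]
err tool [ 4.79049557e-04 -3.40580798e-04  2.25822435e-07]
```

View pics/c5.png

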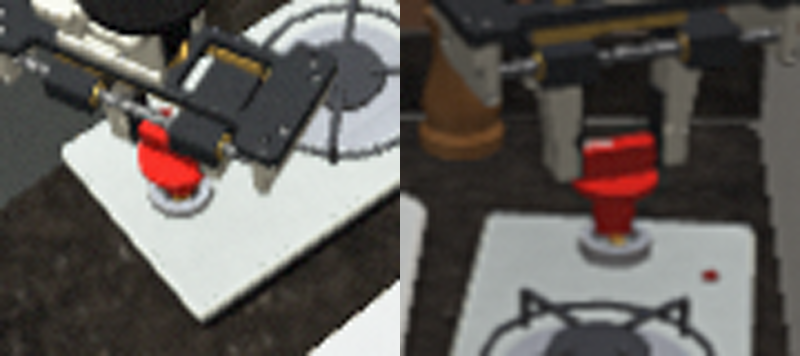

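The knob hangs over the collar in both views. Descending gently while watching the force.

Request:
play_rows --commands '[[[0,-0.03,0.3,0,0,0,0],[0,-0.03,0.5,0,0,0,0],[0,-0.03,0.7,0,0,0,0],[0,-0.03,0.85,0,0,0,0],[0,-0.03,1.0,0,0,0,0],[0,-0.03,1.1,0,0,0,0],[0,-0.03,1.1,0,0,0,0],[0,-0.03,1.1,0,0,0,0]]]'

```text
clock: 7.88
tool_pos: [0.4846, -0.1384, 0.0925]
orientation: [-180.0, -0.0, 111.1]
force: [0.2, -0.4, -1.1]
opening: 0.0437
gripper_force: 30.0
```

Request:
play_rows --commands '[[[0,0,0.2,0,0,0,0],[0,0,0.4,0,0,0,0],[0,0,0.6,0,0,0,0],[0,0,0.8,0,0,0,0],[0,0,1.0,0,0,0,0],[0,0,1.1,0,0,0,0],[0,0,1.1,0,0,0,0]]]'

```text
clock: 8.47
tool_pos: [0.4845, -0.1384, 0.0812]
orientation: [-180.0, -0.0, 111.1]
force: [-0.1, 0.6, -1.5]
opening: 0.0438
gripper_force: 30.0
```

Request:
play_rows --commands '[[[0,0,0.15,0,0,0,0],[0,0,0.3,0,0,0,0],[0,0,0.45,0,0,0,0],[0,0,0.6,0,0,0,0],[0,0,0.7,0,0,0,0],[0,0,0.7,0,0,0,0],[0,0,0.7,0,0,0,0],[0,0,0.7,0,0,0,0]]]'

```text
clock: 9.13
tool_pos: [0.4848, -0.1385, 0.0749]
orientation: [180.0, 0.0, 111.1]
force: [-1.8, -0.5, 6.7]
opening: 0.0433
gripper_force: 30.0
```

```bash
python3 - <<'E'
from h import *
o=get_obs(); print(o['clock'],o['tool_pos'],o['force'].round(2),o['opening'])
D=snap('side','d6'); S=snap('scene','s6'); w=snap('wrist','w6')
im=w['frame'].astype(int); print('wrist col318 bar/skirt rows',[(r,im[r,318,0]) for r in range(204,212)],[(r,im[r,318,0]) for r in range(245,252)])
a=S['frame'][160:240,240:330,::-1]; b=D['frame'][130:210,310:400,::-1]
cv2.imwrite('pics/c6.png',np.hstack([cv2.resize(x,(400,356),interpolation=2) for x in(a,b)]))
E
```

```text
9.1333 [ 0.48476348 -0.13849495  0.07492859] [-1.76 -0.54  6.73] 0.04332443197424714
wrist col318 bar/skirt rows [(204, np.int64(161)), (205, np.int64(81)), (206, np.int64(95)), (207, np.int64(106)), (208, np.int64(174)), (209, np.int64(246)), (210, np.int64(253)), (211, np.int64(251))] [(245, np.int64(108)), (246, np.int64(107)), (247, np.int64(106)), (248, np.int64(144)), (249, np.int64(215)), (250, np.int64(241)), (251, np.int64(246))]
```

View pics/c6.png

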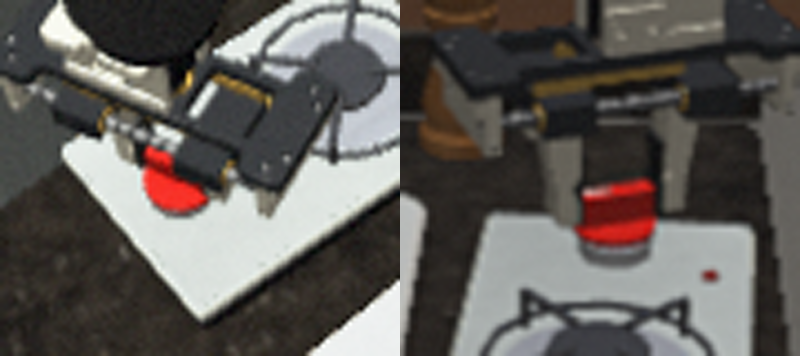

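The knob is seated, with its skirt just above the rim and no slip in the grip. The push is about 8 N, so the shaft is roughly 5 mm down. I'll press a little further.

Request:
play_rows --commands '[[[0,0,0.05,0,0,0,0],[0,0,0.1,0,0,0,0],[0,0,0.1,0,0,0,0],[0,0,0.1,0,0,0,0],[0,0,0.1,0,0,0,0],[0,0,0.1,0,0,0,0]]]'

```text
clock: 9.78
tool_pos: [0.4848, -0.1385, 0.074]
orientation: [180.0, 0.0, 111.1]
force: [-2.4, 0.1, 6.0]
opening: 0.0434
gripper_force: 30.0
```

```bash
python3 - <<'E'
from h import *
o=get_obs(); print(o['tool_pos'],o['force'].round(2))
w=snap('wrist','w7'); im=w['frame'].astype(int); r=[im[207:210,318,0],im[247:251,318,0]]; print(r)
print(close_job())
E
```

```text
[ 0.48477548 -0.13849928  0.07402877] [-2.37  0.15  6.04]
[array([106, 174, 246]), array([106, 143, 215, 241])]
the job is handed in; nothing more can be done
None
```

The knob is back on the valve shaft, turned to match the flat and pushed fully home. I handed the job in at about 10 s with the gripper still holding it pressed down about 5.6 mm of the 6 mm travel, as estimated from the tool height. I gripped the bar by its ends rather than across its width, because a grasp across the width would have put the gripper's body against the window sill.

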